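Stand the shelf post over the hidden channel

ROBOT

A 6-joint arm with a two-finger parallel gripper is mounted at the origin on the work surface. World frame = base frame: x ahead of the robot, y to its left, z up, the work surface at z = 0. Lengths are in mm, angles in rad, forces in N, time in s.
With the tool pointing down it reaches from about 325 to 875 mm from the base axis. Payload 4.4 kg.
Tool frame: the origin (TCP) lies on the centre line of the jaws, within the pads' length; the fingertips stand ahead of it and the grasp point (between the pads) lies 6 mm ahead of it (ctrl.tcp_to_tips is the z of the fingertips in the tool frame, in mm); z points along the fingers, y is the direction in which the jaws open and shut (so a half turn about z gives the same grasp; the last joint's range is limited). The gripper opens to 85 mm and grips with 20 to 120 N. Pads are 22 mm wide; open, the fingers measure 114 mm over their backs; the gripper's body (76 mm by 85 mm) begins 54 mm behind the grasp point. The pads swing forward as they close: fully open they stand 13 mm farther back than shut.
Start: joints at [-1.379, 0.207, 1.542, -0, 1.393, -0.15], TCP at [193.26, -541.552, 256.282] pointing down, gripper open.
Joint ranges: [-2.73, 2.73], [-0.86, 2.22], [0.23, 2.46], [-1.11, 4.25], [0.08, 2.63], [-2.82, 2.82]. Speed limits (rad/s): [2.79, 2.79, 3.14, 3.14, 3.14, 3.14].

INTERFACE

Orientations are given as a 3x3 rotation matrix whose columns are the frame's x, y, z axes.
In Python, from plant import ctrl, sensors, optics gives the robot as it stands. Calls block until the motion is done:
- ctrl.move_ptp(position, orientation): joint-space move of the TCP to a pose.
- ctrl.move_l(position, rot=None, vel=150, threshold=None): straight line of the TCP; rot=None keeps the orientation; vel is the mean speed in mm/s. With threshold (N) it stops when the force on the tool has changed by that much, and returns True; else False.
- ctrl.set_joints(angles): joint-space move.
- ctrl.gripper_to(opening, force=None): finger opening in mm; force is the grip in N (None keeps the last); returns when the fingers have stopped.
- ctrl.hold(seconds).
- ctrl.solve_ik(position, orientation): joint angles nearest the present ones, or None.
- sensors.read_state(): the state.
- optics.grab_frame(name): name is "side" or "top"; returns (picture, depth): 384x512x3 uint8, red, green, blue; 384x512 float32, mm along the optical axis (not along the pixel's ray), 0 where there is no reading.
- optics.camera_params(name): a dict with "mtx" (3x3 intrinsics, pixels), "R" (3x3) and "t" (3): a world point X has camera coordinates R X + t. Camera axes: x right, y down, z forward; pixel columns grow to the right and rows downward; lengths in mm; the calibration is good to about 2 mm. A picture is of the moment at which its call begins. camera_params takes no time and is no camera call.
A pose or a line that the arm cannot do raises ctrl.MotionError and nothing moves.
- ctrl.finish_job(): hands the job in, once; it reports no verdict.
The state is a dict: "t": time; "q": joint angles; "qvel": joint speeds; "tau": joint torques, N m; "eef_pos": TCP position; "eef_rot": TCP orientation; "force": force on the tool from outside, world axes, zero at the start; "wrist_torque": the same for the moment, N m; "grip_width": finger opening in mm.
Only numpy, scipy, OpenCV 4.12 (cv2) and the standard library are available. Lean on these libraries where they do the work, as an engineer would, in place of code of your own. Each camera call takes 0.05 s, during which the arm holds its last target.

TASK

The shelf post is to be bolted to the low equipment stand, through the thin sheet top and into the one channel that crosses underneath it from front to back, somewhere unseen. With the post still on the bench, feel along the sheet with your fingertips for the place where it turns hard, and make sure of it with a firm push of about 10 N there; more than 40 N, from your hand or from the post, dents the sheet. Then set the post upright on the sheet right over the channel, midway between front and back with the long side of its foot plate running front to back, so that the sheet neither sags nor lets it lean, let go of it, and leave the other things where they are.

Things in the scene. Friction and masses are not known exactly. Their poses are not given: they have to be found in the camera images.
- stand: low equipment stand of grey folded sheet, fixed to the bench: 300 mm front to back (its x axis, +x away from the robot), 440 mm side to side (its y axis), 75 mm high, on four feet. Origin: centre of its underside, on the bench. A rim, 17 mm wide at front and back and 5 mm at the ends, surrounds the drop-in sheet, flush with it
- stand_top (a point): middle of the stand's top. Hidden beneath, one channel runs straight front to back (along the stand's x axis); its flat crown, 30 mm wide, touches the sheet from below. Its centre line lies anywhere from 80 mm left to 80 mm right of this point, differently every time, and cannot be seen
- sheet: thin bare metal sheet in the stand's top, 264 x 429 mm (x, y), origin at the centre of its upper face. It rests only on its left and right ends and the channel. Between them it is springy: a fingertip pushing it 2 mm down meets 1 to 4 N, but 7 N and more close to the channel, rising alike on both sides; right over the channel it gives less than 1 mm at 10 N. Near its two ends it stiffens too
- post: steel shelf post, loose, 0.65 to 1 kg, standing on the bench to the right of the stand: round tube 34 mm thick on the middle of an oblong foot plate 80 mm (its x) x 50 mm (its y) x 8 mm with a bolt hole near each end; 160 mm high in all. Origin: centre of its underside, z up along the tube
- post_top (a point): centre of the post's top end (black cap), 160 mm above its underside; take the tube from above, just below this point. Set down beside the channel the post sinks 2 to 8 mm; more than about 20 mm off the centre line of the channel, it leans 2 to 5 degrees
- wrench: open-ended steel wrench, 170 mm long, lying on the bench; bystander, leave alone
- foot: dark steel levelling foot: round 48 mm base with a thin 15 mm stud, 70 mm high, standing near the post; bystander, leave alone
- bolt_tub: white plastic tub of bolts, 85 x 65 x 35 mm; bystander, leave alone
- tape: grey tape-measure case, 62 x 34 x 58 mm; bystander, leave alone
- scraper: dough scraper lying at the left, flat steel blade 75 x 120 mm with a wooden grip; bystander, leave alone

How it is judged:
By the outcome, as a careful person would: the job done as asked, in the order asked, and still so for the second after the job is handed in, with the robot touching nothing.
It also fails if it takes over 72 s, if anything falls off the work surface, if the arm or the gripper's body presses on something with over 40 N, if the wrist force passes 120 N, or if a joint passes its speed limit or range.

## Working session

There is one attempt and no reset: what is moved stays moved. The work goes in short steps, each a Python script; the robot and the scene stay as the last script left them, time stands still between calls to the robot, and variables do not carry over. Pictures are saved under pics/ and viewed, and the job is handed in when it is done.

```bash
ls; mkdir -p pics; python3 - <<'E'
from plant import ctrl,sensors,optics
import cv2,numpy as np
for n in("side","top"):
    p,d=optics.grab_frame(n); np.savez(f"pics/{n}0.npz",p=p,d=d)
    cv2.imwrite(f"pics/{n}0.png",cv2.resize(p[:,:,::-1],(800,600)) )
    print(n,optics.camera_params(n))
s=sensors.read_state();print(s,ctrl.tcp_to_tips)
E
```

```text
pics
side {'mtx': array([[369.59535314,   0.        , 256.0201457 ],
       [  0.        , 369.59535314, 192.78829676],
       [  0.        ,   0.        ,   1.        ]]), 'R': array([[ 0.97330666, -0.22912587, -0.01324714],
       [-0.14942722, -0.58882908, -0.79432476],
       [ 0.17420005,  0.77510106, -0.6073489 ]]), 't': array([-481.15411858,  161.07233201,  985.93171349])}
top {'mtx': array([[468.53315936,   0.        , 251.32570045],
       [  0.        , 468.53315936, 183.19460791],
       [  0.        ,   0.        ,   1.        ]]), 'R': array([[-0.01988243, -0.99969267, -0.01480696],
       [-0.98599741,  0.02205832, -0.16529529],
       [ 0.16557111,  0.01131315, -0.98613296]]), 't': array([  16.91529373,  478.08954121, 1323.6524569 ])}
{'t': 0.1, 'q': array([-1.37848579e+00,  2.07411161e-01,  1.54283589e+00,  3.79854682e-05,
        1.39351471e+00, -1.50516841e-01]), 'qvel': array([ 0.00015291, -0.00290936, -0.00237988, -0.00159337, -0.00189205,
       -0.00104756]), 'tau': array([-2.67467458e-04, -3.84089291e+01, -2.92546928e+01, -2.91176320e-04,
        4.81494717e-03, -1.19400136e-05]), 'eef_pos': array([ 193.15273693, -540.90184167,  255.18670095]), 'eef_rot': array([[ 9.41810338e-01,  3.36144529e-01, -3.77873676e-04],
       [ 3.36144546e-01, -9.41807985e-01,  2.13626039e-03],
       [ 3.62207798e-04, -2.13897230e-03, -9.99997647e-01]]), 'force': array([-0.81963244,  0.05609152,  0.10185612]), 'wrist_torque': array([-0.00586164, -0.00890671, -0.02775814]), 'grip_width': 85.09639247534841} 25.0
```

View pics/side0.png

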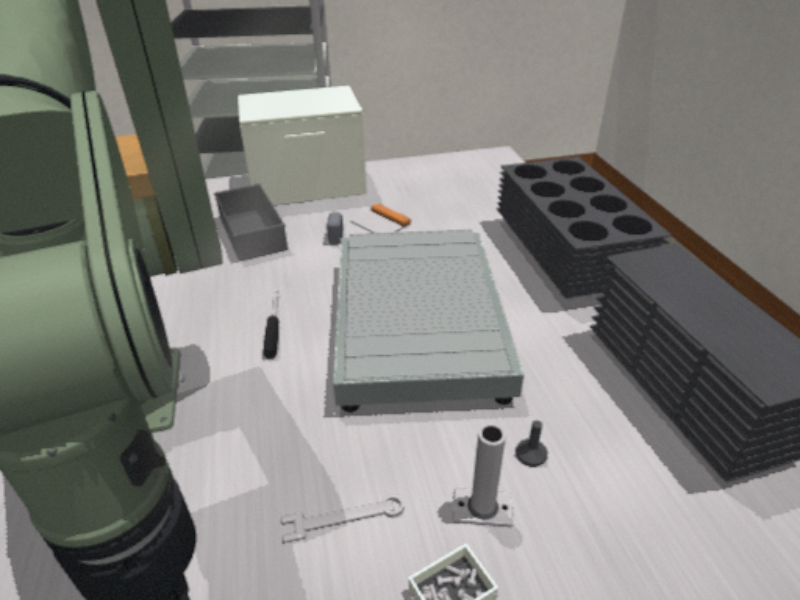

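View pics/top0.png

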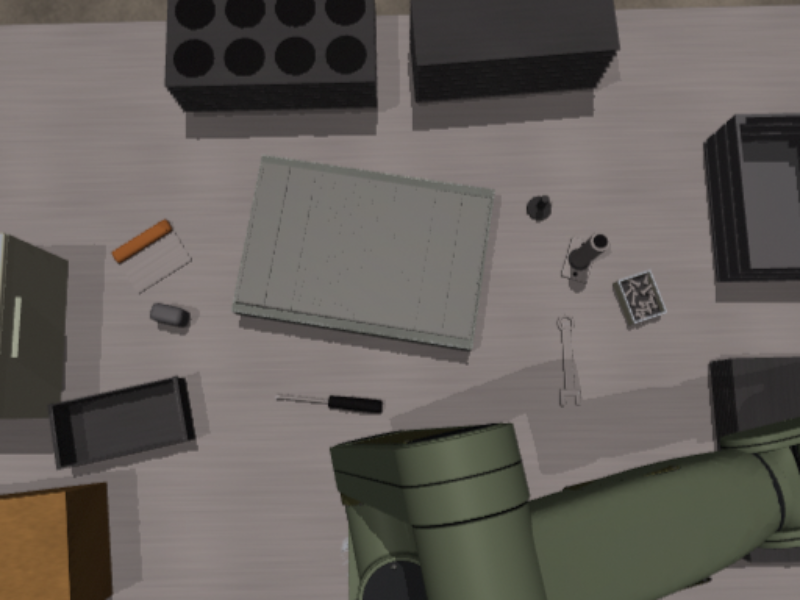

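The top view (800x600) shows the stand with corners near (264,157), (494,190), (470,350) and (235,312). The post is at about (598,242), tipped only by perspective. The foot is at (540,208), the tub at (640,297) and the wrench at (568,360). Next I get positions from the depth images.

```bash
cat > h.py <<'E'
from plant import ctrl,sensors,optics
import cv2,numpy as np
def cloud(n,d):
    c=optics.camera_params(n);K=c["mtx"];h,w=d.shape
    u,v=np.meshgrid(np.arange(w),np.arange(h))
    X=np.stack([(u-K[0,2])/K[0,0]*d,(v-K[1,2])/K[1,1]*d,d],-1)
    P=(X-c["t"])@c["R"]; P[d<=0]=np.nan
    return P
E
python3 - <<'E'
from h import *
for n in("side","top"):
    f=np.load(f"pics/{n}0.npz");P=cloud(n,f["d"])
    m=(P[...,2]>62)&(P[...,2]<88)&(P[...,0]>300)&(P[...,0]<900)&(abs(P[...,1])<450)
    k,l,s,c=cv2.connectedComponentsWithStats(m.astype(np.uint8))
    i=1+np.argmax(s[1:,4]); q=P[l==i]
    r=cv2.minAreaRect(q[:,:2].astype(np.float32)); print(n,r,cv2.boxPoints(r).round(1).tolist(),np.median(q[:,2]))
    A=np.c_[q[:,:2],np.ones(len(q))];print("plane",np.linalg.lstsq(A,q[:,2],rcond=None)[0])
    # post / others
    b=(P[...,0]>300)&(P[...,0]<850)&(P[...,1]<-130)&(P[...,1]>-500)
    for lo,hi in((4,12),(13,40),(40,75),(80,145),(150,170)):
        m=b&(P[...,2]>lo)&(P[...,2]<hi)&(l!=i)
        k,L,s,c=cv2.connectedComponentsWithStats(m.astype(np.uint8))
        for j in range(1,k):
            if s[j,4]>12:
                q=P[L==j];r=cv2.minAreaRect(q[:,:2].astype(np.float32))
                print(lo,hi,s[j],"rect",np.round(r[0]),np.round(r[1]),round(r[2]),"z",np.median(q[:,2]).round(1))
E
```

```text
side ((543.3167724609375, 53.26042175292969), (439.88848876953125, 300.4339599609375), 79.75569152832031) [[356.3999938964844, -136.5], [652.0, -189.89999389648438], [730.2999877929688, 243.0], [434.6000061035156, 296.3999938964844]] 78.4603966544633
plane [4.91035802e-03 2.65200539e-02 7.57647840e+01]
4 12 [317 254  12   4  35] rect [ 632. -173.] [ 8. 28.] 81 z 8.5
4 12 [331 281  20  17 127] rect [ 632. -283.] [40. 45.] 62 z 9.6
4 12 [291 312  38  25 538] rect [ 530. -351.] [51. 80.] 70 z 7.7
4 12 [202 316  57  22 432] rect [ 362. -323.] [124.  31.] 5 z 6.7
4 12 [305 368   8  10  18] rect [ 490. -454.] [ 7. 18.] 16 z 11.5
13 40 [215 249 119  11 502] rect [ 504. -160.] [  7. 299.] 79 z 32.3
13 40 [334 279  14  13 120] rect [ 632. -282.] [26. 30.] 66 z 17.4
13 40 [301 315  17  15 128] rect [ 525. -358.] [19. 36.] 58 z 26.5
13 40 [ 262  348   57   36 1107] rect [ 450. -458.] [92. 68.] 16 z 22.1
40 75 [214 243 121  13 755] rect [ 505. -160.] [  7. 300.] 80 z 51.3
40 75 [340 269   8  13  80] rect [ 633. -282.] [14. 12.] 7 z 60.7
40 75 [303 306  17  16 162] rect [ 527. -360.] [17. 34.] 70
[... 705 characters left out ...]
 559. -204.] [11. 16.] 72 z 4.8
4 12 [359 165  21  17 164] rect [ 506. -344.] [56. 46.] 77 z 7.7
4 12 [392 183   8  15  21] rect [ 453. -417.] [45.  8.] 19 z 6.4
4 12 [356 200  13  44 238] rect [ 363. -320.] [127.  34.] 2 z 7.5
13 40 [338 127  14  14  80] rect [ 627. -275.] [38. 36.] 62 z 17.7
13 40 [363 160  13  13  46] rect [ 523. -341.] [39. 22.] 29 z 23.8
13 40 [393 173  34  35 620] rect [ 448. -455.] [90. 68.] 17 z 22.7
40 75 [345 125   7   8  36] rect [ 631. -278.] [13. 15.] 36 z 67.8
40 75 [368 158  11  12  45] rect [ 521. -342.] [33. 14.] 41 z 56.4
80 145 [371 154  14  13  94] rect [ 523. -341.] [34. 16.] 33 z 111.8
150 170 [377 149  14  13 135] rect [ 528. -349.] [32. 33.] 3 z 160.4
```

```bash
python3 - <<'E'
import numpy as np,cv2
f=np.load("pics/top0.npz")["p"][:,:,::-1]
a=cv2.resize(f[120:220,325:435],None,fx=7,fy=6,interpolation=cv2.INTER_CUBIC);cv2.imwrite("pics/c1.png",cv2.convertScaleAbs(a,alpha=1.6))
f=np.load("pics/side0.npz")["p"][:,:,::-1]
a=cv2.resize(f[260:384,240:370],None,fx=6,fy=4.8,interpolation=cv2.INTER_CUBIC);cv2.imwrite("pics/c2.png",a)
E
```

```text
(no output)
```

View pics/c1.png

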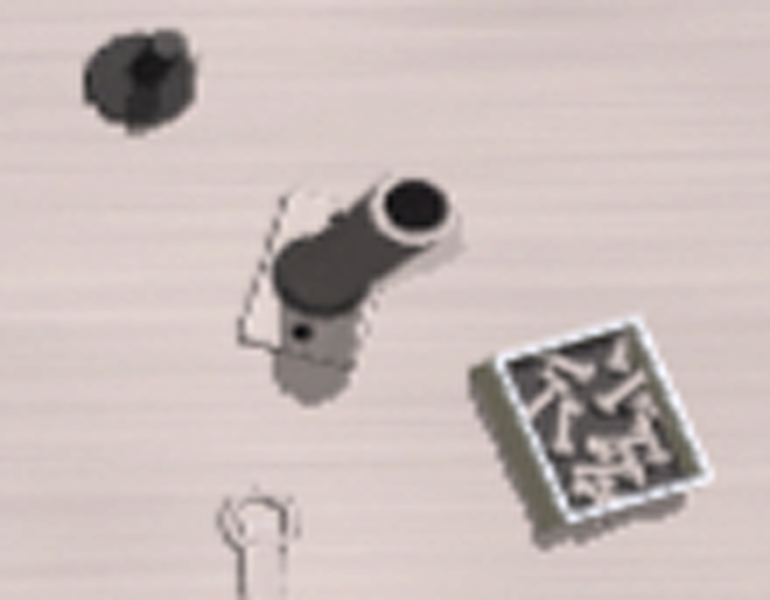

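View pics/c2.png

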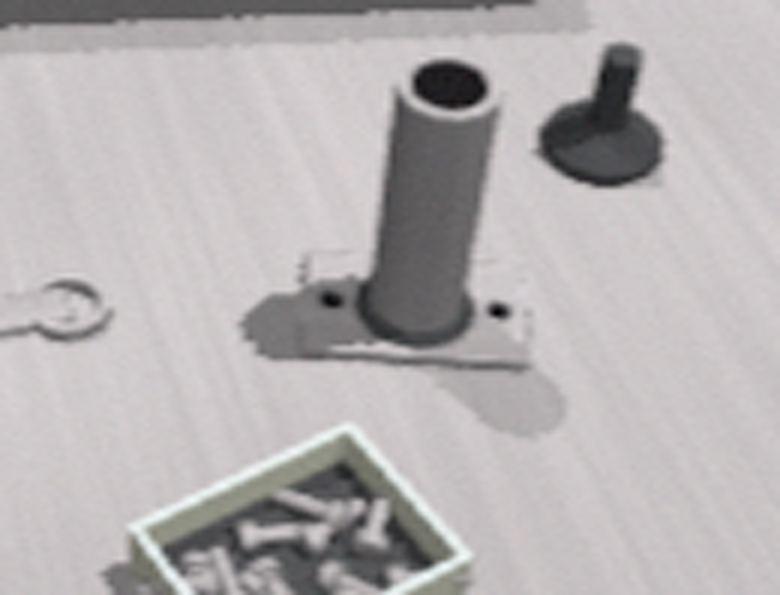

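```bash
python3 - <<'E'
from h import *
f=np.load("pics/side0.npz");P=cloud("side",f["d"])
m=(P[...,2]>4)&(P[...,2]<12)
S=np.zeros_like(m);S[312:337,291:329]=1
q=P[m&S]; r=cv2.minAreaRect(q[:,:2].astype(np.float32)); print(r,cv2.boxPoints(r))
# stand refined edges
for n in("side","top"):
    f=np.load(f"pics/{n}0.npz");P=cloud(n,f["d"])
    m=(P[...,2]>145)&(P[...,2]<175)
    m&=(P[...,0]>480)&(P[...,0]<580)&(P[...,1]<-300)&(P[...,1]>-400)
    print(n,cv2.minEnclosingCircle(P[m][:,:2].astype(np.float32)),P[m].mean(0))
E
```

```text
((530.0479736328125, -351.35009765625), (50.94328308105469, 80.044921875), 70.27763366699219) [[ 483.77756 -361.82144]
 [ 559.12695 -388.83365]
 [ 576.31836 -340.87875]
 [ 500.969   -313.86655]]
side ((529.5421752929688, -351.28265380859375), 17.51641082763672) [ 528.1129201  -354.75013152  157.46662509]
top ((528.1920166015625, -349.1509094238281), 17.487655639648438) [ 526.47053764 -348.03564116  159.47883246]
```

The crops show the post's foot plate with its bolt holes along the long side. The plate is 51x80 mm, centred at (530,-351) with yaw about -19.7°. The stand centre is (543,55.5) with yaw about -10.3°. Next I close the fingers and start feeling the sheet.

```bash
cat >> h.py <<'E'
C=np.array([543.,55.5]); YAW=np.deg2rad(-10.27)
ex=np.array([np.cos(YAW),np.sin(YAW)]); ey=np.array([-ex[1],ex[0]])
def rot(a):
    c,s=np.cos(a),np.sin(a); return np.array([[c,s,0],[s,-c,0],[0,0,-1.]])
RP=rot(YAW+np.pi/2)
def at(lx,ly,z): return np.r_[C+lx*ex+ly*ey,z]
def loc(p): d=np.asarray(p)[:2]-C; return np.array([d@ex,d@ey])
E
python3 - <<'E'
from h import *
ctrl.gripper_to(0,force=40)
print(ctrl.tcp_to_tips)
ctrl.move_ptp(at(0,-85,125),RP)
ctrl.hold(.2)
s=sensors.read_state();print(s["t"],s["eef_pos"],s["force"],s["q"],s["grip_width"],loc(s["eef_pos"]))
r=ctrl.move_l(at(0,-85,93),vel=20,threshold=1.5)
s=sensors.read_state();print(r,s["t"],s["eef_pos"],s["force"])
ctrl.hold(.15);s=sensors.read_state();print(r,s["t"],s["eef_pos"],s["force"])
E
```

```text
25.0
3.3083 [528.02805533 -28.86840965 125.17982053] [0.19449728 0.66524072 0.64239273] [-2.18314875e-01  2.57804869e-01  1.77389926e+00 -7.80189738e-05
  1.10945303e+00 -3.77950223e-02] -0.020906743020546154 [  0.30972114 -85.68600672]
True 4.475 [527.66485943 -28.11942453  99.04033567] [-0.23646862  0.43190229  2.53024562]
True 4.625 [527.6541152  -28.09622216  99.17986347] [ 2.06575898 -0.82777431  2.29392084]
```

```bash
cat >> h.py <<'E'
def poke(ly,z=98,thr=14,lx=0):
    ctrl.move_l(at(lx,ly,102.5),vel=120)
    F0=[]
    for _ in range(3): ctrl.hold(.03);F0.append(sensors.read_state()["force"][2])
    r=ctrl.move_l(at(lx,ly,z),vel=15,threshold=thr)
    F=[];Z=[]
    for _ in range(6):
        ctrl.hold(.03);s=sensors.read_state();F.append(s["force"][2]);Z.append(s["eef_pos"][2])
    f=np.mean(F);zz=np.mean(Z)
    print("ly %.1f (act %.1f) F %.2f base %.2f z %.2f stop %s t %.2f"%(ly,loc(s["eef_pos"])[1],f,np.mean(F0),zz,r,s["t"]),flush=True)
    return f,zz
E
python3 - <<'E'
from h import *
for y in range(-80,81,32): poke(y)
ctrl.move_l(at(0,80,103))
E
```

```text
ly -80.0 (act -79.9) F 3.18 base 0.35 z 98.06 stop False t 5.62
ly -48.0 (act -48.3) F 3.10 base 0.95 z 98.16 stop False t 6.79
ly -16.0 (act -16.3) F 4.27 base 0.46 z 98.19 stop False t 7.96
ly 16.0 (act 15.6) F 6.02 base 0.09 z 98.65 stop False t 9.12
ly 48.0 (act 47.5) F 5.13 base 0.29 z 100.39 stop True t 10.12
ly 80.0 (act 79.4) F 6.34 base 0.07 z 98.79 stop False t 11.28
```

The sheet turns hard near ly = +48. The readings at 16 and 80 are nearly alike, which fits. Next I sample the flanks more finely.

```bash
python3 - <<'E'
from h import *
for y in (74,68,62,56,40,34,28,22): poke(y,z=98.6,thr=16)
ctrl.move_l(at(0,48,104))
E
```

```text
ly 74.0 (act 74.0) F 5.23 base 0.28 z 99.18 stop False t 12.49
ly 68.0 (act 68.0) F 4.89 base 0.29 z 100.05 stop True t 13.34
ly 62.0 (act 61.9) F 5.00 base 0.43 z 100.25 stop True t 14.18
ly 56.0 (act 55.9) F 5.38 base -0.13 z 100.34 stop True t 15.00
ly 40.0 (act 40.2) F 5.07 base -0.22 z 100.37 stop True t 15.86
ly 34.0 (act 33.9) F 5.13 base 0.54 z 100.40 stop True t 16.69
ly 28.0 (act 27.9) F 7.60 base 0.19 z 99.62 stop False t 17.65
ly 22.0 (act 21.9) F 6.24 base 0.31 z 99.24 stop False t 18.61
```

```bash
cat >> h.py <<'E'
def poke2(ly,z=98.8,thr=25):
    ctrl.move_l(at(0,ly,101.2),vel=120)
    r=ctrl.move_l(at(0,ly,z),vel=5,threshold=thr)
    F=[];Z=[];Y=[]
    for _ in range(10):
        ctrl.hold(.03);s=sensors.read_state();F.append(s["force"][2]);Z.append(s["eef_pos"][2]);Y.append(loc(s["eef_pos"])[1])
    f=np.mean(F)-.2;zz=np.mean(Z)
    print("ly %.1f F %.2f z %.2f compl %.3f stop %s t %.2f"%(np.mean(Y),f,zz,(100.45-zz)/f,r,s["t"]),flush=True)
    ctrl.move_l(at(0,ly,101.2),vel=60)
E
python3 - <<'E'
from h import *
for y in (24,28,32,64,68,72): poke2(y)
E
```

```text
ly 24.1 F 5.28 z 99.45 compl 0.190 stop False t 20.25
ly 28.2 F 6.45 z 99.75 compl 0.108 stop False t 21.72
ly 32.2 F 9.35 z 100.28 compl 0.018 stop False t 23.18
ly 63.6 F 7.88 z 100.11 compl 0.043 stop False t 24.82
ly 68.2 F 7.21 z 99.98 compl 0.065 stop False t 26.28
ly 72.1 F 5.47 z 99.62 compl 0.151 stop False t 27.75
```

The centre from the symmetric flanks is about 48.5. Next comes the firm push of about 10 N there, then to the post.

```bash
python3 - <<'E'
from h import *
ctrl.move_l(at(0,48.5,101.2),vel=120)
ctrl.move_l(at(0,48.5,98.65),vel=5,threshold=25)
for z in (98.65,98.4):
    ctrl.move_l(at(0,48.5,z),vel=10)
    F=[];Z=[]
    for _ in range(10):
        ctrl.hold(.03);s=sensors.read_state();F.append(s["force"][2]);Z.append(s["eef_pos"][2])
    print(z,np.mean(F),max(F),np.mean(Z),s["t"],loc(s["eef_pos"]))
    if np.mean(F)>10: break
ctrl.move_l(at(0,48.5,200),vel=200)
E
```

```text
98.65 10.555727069483408 11.499520827954463 100.29754179962512 29.5833 [ 0.12402506 48.7875992 ]
```

```bash
python3 - <<'E'
from h import *
RG=rot(np.deg2rad(-19.7+90))
ctrl.gripper_to(80)
ctrl.move_ptp([529,-350.5,215],RG)
ctrl.hold(.1)
s=sensors.read_state();print(s["t"],s["eef_pos"],s["force"])
p,d=optics.grab_frame("side");cv2.imwrite("pics/s1.png",cv2.resize(p[:,:,::-1],(800,600)))
r=ctrl.move_l([529,-350.5,141],vel=120,threshold=10)
s=sensors.read_state();print(r,s["t"],s["eef_pos"],s["force"])
if not r:
    ctrl.gripper_to(20,force=60)
    s=sensors.read_state();print(s["t"],s["eef_pos"],s["force"],s["grip_width"])
p,d=optics.grab_frame("side");cv2.imwrite("pics/s2.png",cv2.resize(p[:,:,::-1],(800,600)))
E
```

```text
32.75 [ 529.63833544 -349.08966716  214.96801487] [-1.23523363  0.26144289 -0.47686164]
False 33.5667 [ 529.49442949 -350.84362595  141.65367059] [ 1.6531455  -0.82519214  0.42637073]
34.0583 [ 529.09740721 -350.7552539   141.99833206] [-1.78015658  1.43113003  3.7552614 ] 32.86501924649744
```

View pics/s2.png

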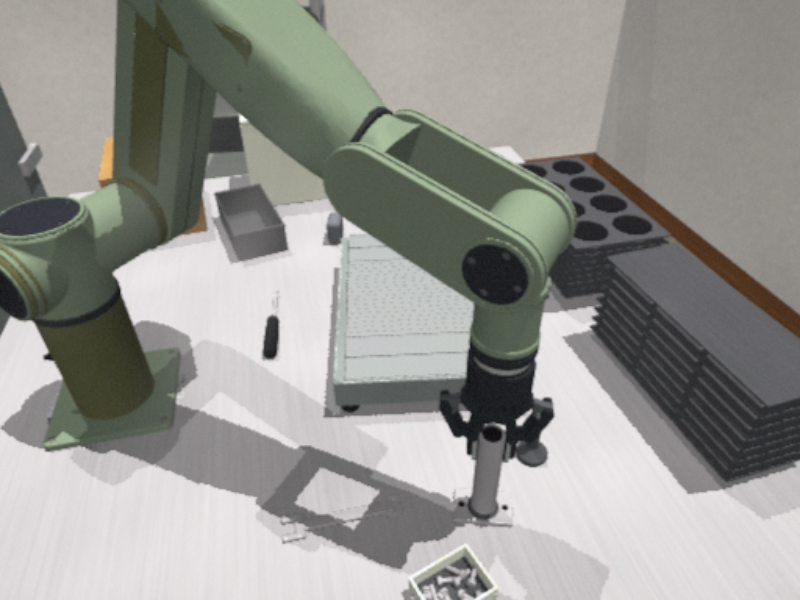

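The side view shows the fingers on the tube just below the cap at (490,435), with a grip width of 32.9 mm as expected. Next I lift the post, carry it over and check it.

```bash
python3 - <<'E'
from h import *
s=sensors.read_state();p=s["eef_pos"]
ctrl.move_l([529,-350.5,270],vel=150)
s=sensors.read_state();print(s["t"],s["force"],s["grip_width"])
ctrl.move_ptp(at(0,48.5,245),RP)
ctrl.hold(.4)
s=sensors.read_state();print(s["t"],s["eef_pos"],loc(s["eef_pos"]),s["force"],s["wrist_torque"],s["grip_width"])
for n in("side","top"):
    p,d=optics.grab_frame(n);np.savez(f"pics/{n}3.npz",p=p,d=d);cv2.imwrite(f"pics/{n}3.png",cv2.resize(p[:,:,::-1],(800,600)))
P=cloud("side",np.load("pics/side3.npz")["d"])
m=(P[...,2]>103)&(P[...,2]<118)&(abs(P[...,0]-551)<70)&(abs(P[...,1]-103)<70)
q=P[m];r=cv2.minAreaRect(q[:,:2].astype(np.float32));print(len(q),r,np.median(q[:,2]),loc(r[0]))
E
```

```text
35.1167 [ 0.23917324  0.27707403 -8.11860833] 32.606238009966155
37.1833 [551.77230179 102.79592775 244.96601524] [ 0.19950609 48.1021648 ] [-0.33306686  0.20752518 -7.49389035] [ 0.01632009 -0.03262931 -0.02475508] 32.3396928059216
242 ((552.6190795898438, 103.0502700805664), (55.0915641784668, 80.38079071044922), 79.13404083251953) 110.51489561124066 [ 0.98737132 48.50340168]
```

View pics/side3.png

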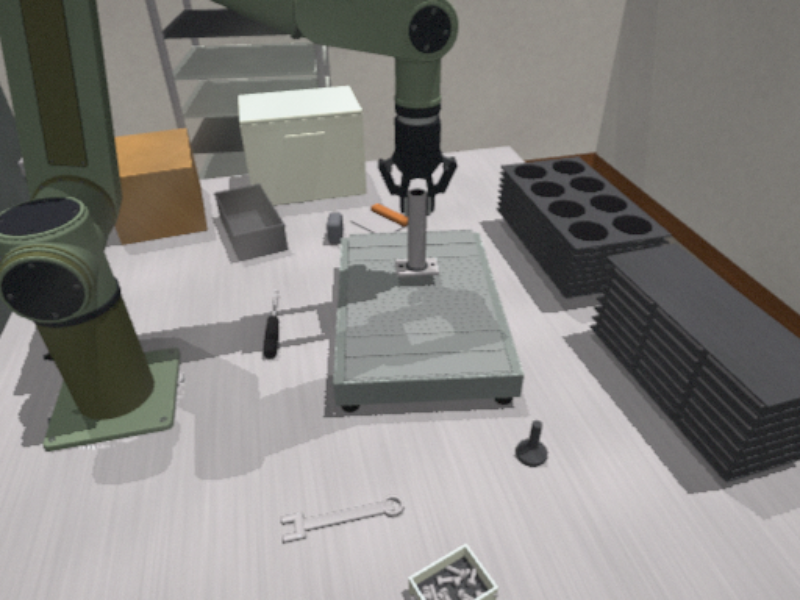

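The side view shows the post hanging upright at (417,240), with the long side of its foot plate (417,267) along the stand's x axis. Its foot measures local (1.0, 48.5) with yaw -10.9°. Next I lower it.

```bash
python3 - <<'E'
from h import *
ctrl.move_l(at(0,48.5,224),vel=80)
ctrl.hold(.1)
r=ctrl.move_l(at(0,48.5,215.5),vel=10,threshold=5)
ctrl.hold(.2)
s=sensors.read_state();print(r,s["t"],s["eef_pos"],loc(s["eef_pos"]),s["force"],s["wrist_torque"])
E
```

```text
True 38.675 [551.64320421 103.29944117 217.25659153] [-1.72930656e-02  4.85745948e+01] [-1.11626546  0.19115094  7.12419242] [-0.01532322 -0.10050524 -0.04074613]
```

```bash
python3 - <<'E'
from h import *
ctrl.gripper_to(42); ctrl.hold(.1)
ctrl.gripper_to(75)
ctrl.hold(.1)
s=sensors.read_state();print(s["t"],s["eef_pos"],s["force"],s["grip_width"])
r=ctrl.move_l(at(0,48.5,290),vel=120,threshold=8);print(r)
s=sensors.read_state()
ctrl.move_ptp([450,-100,330],RP)
for n in("side","top"):
    p,d=optics.grab_frame(n);np.savez(f"pics/{n}4.npz",p=p,d=d);cv2.imwrite(f"pics/{n}4.png",cv2.resize(p[:,:,::-1],(800,600)))
print(sensors.read_state()["t"])
for n in("side","top"):
    P=cloud(n,np.load(f"pics/{n}4.npz")["d"])
    b=(abs(P[...,0]-551)<70)&(abs(P[...,1]-103)<70)
    q=P[b&(P[...,2]>225)&(P[...,2]<250)];c=cv2.minEnclosingCircle(q[:,:2].astype(np.float32));print(n,"top",len(q),c,loc(c[0]),np.percentile(q[:,2],[10,50,90]))
    q=P[b&(P[...,2]>80.5)&(P[...,2]<95)];r=cv2.minAreaRect(q[:,:2].astype(np.float32));print("foot",len(q),r,loc(r[0]),np.median(q[:,2]))
E
```

```text
39.5583 [549.15283161 103.17779883 213.649192  ] [-0.68037171 -0.62924302 -0.16554033] 74.94717342045422
False
41.3583
side top 27 ((552.1477661132812, 102.4535140991211), 16.52520179748535) [ 0.63000284 47.83217753] [226.3603364  232.98629539 235.4399111 ]
foot 402 ((551.1748046875, 106.31571960449219), (139.766357421875, 132.71971130371094), 0.3251519799232483) [-1.01595146 51.4590384 ] 82.24523397502277
top top 147 ((550.4791259765625, 104.7890625), 17.01243019104004) [-1.42830121 49.83281011] [232.52818372 236.33890944 239.8864142 ]
foot 1194 ((550.78466796875, 102.37075805664062), (138.0348358154297, 139.7986602783203), 89.82284545898438) [-0.69650214 47.50772465] 82.94136368492029
```

View pics/side4.png

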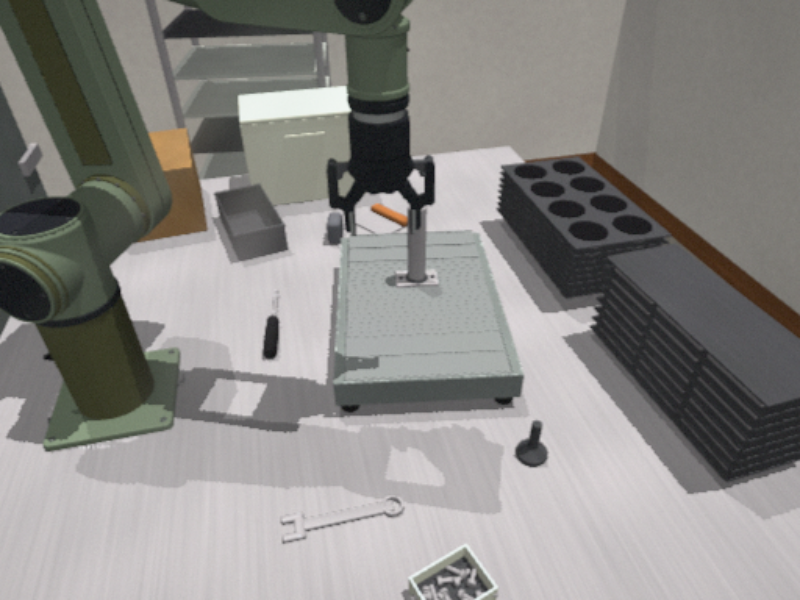

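View pics/top4.png

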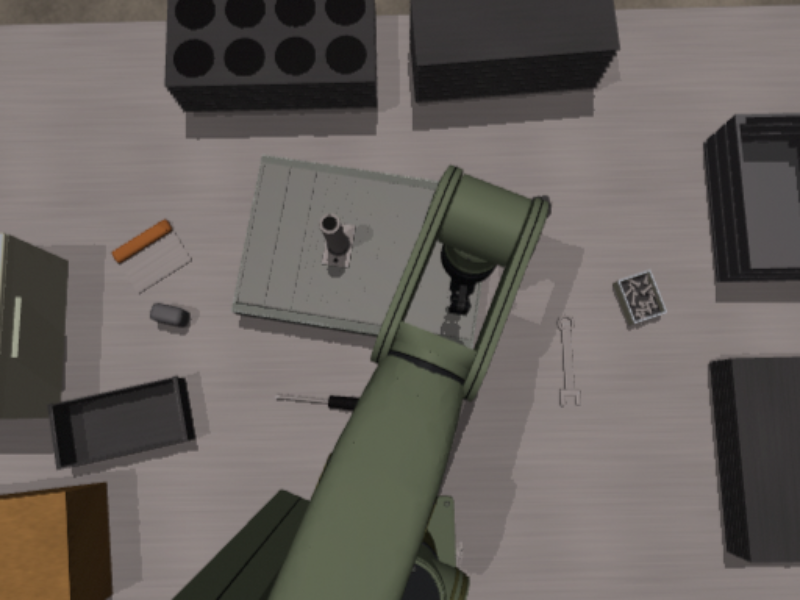

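The side view shows the post standing upright at (417,245) with its foot plate at (417,278). In the top view its cap is at (330,222), and nothing else has moved. I'll do one offline lean check on the saved frames.

```bash
python3 - <<'E'
from h import *
P=cloud("side",np.load("pics/side4.npz")["d"])
b=(abs(P[...,0]-551)<50)&(abs(P[...,1]-103)<50)
for lo in (84,85,86):
    m=(b&(P[...,2]>lo)&(P[...,2]<95)).astype(np.uint8)
    k,l,s,c=cv2.connectedComponentsWithStats(m);i=1+np.argmax(s[1:,4]);q=P[l==i]
    r=cv2.minAreaRect(q[:,:2].astype(np.float32));print(lo,len(q),r,loc(r[0]))
# tube axis: side-camera column centreline, against vertical line projected through foot
c=optics.camera_params("side")
for lo,hi in((95,120),(120,150),(150,180),(180,215)):
    q=P[b&(P[...,2]>lo)&(P[...,2]<hi)];print(lo,q[:,:2].mean(0).round(1),len(q))
E
```

```text
84 62 ((543.5894775390625, 96.81562042236328), (25.097314834594727, 48.85995101928711), 62.881317138671875) [-6.786006   40.75877939]
85 44 ((548.9989624023438, 93.22157287597656), (21.261850357055664, 38.53205108642578), 71.1192626953125) [-0.82241701 38.18675478]
86 33 ((550.5785522460938, 94.0474853515625), (18.67665672302246, 36.07746887207031), 71.1192626953125) [ 0.58461599 39.2810553 ]
95 [548.6  91.1] 80
120 [548.7  91.5] 108
150 [548.8  91.6] 104
180 [551.   92.1] 85
```

```bash
python3 - <<'E'
from plant import ctrl,sensors
ctrl.finish_job();print(sensors.read_state()["t"])
E
```

```text
the job is handed in; nothing more can be done
the job is handed in; nothing more can be done
```

The post is standing upright on the sheet over the channel, let go of, and the job was handed in at about 41 s of the 72 s allowed.

- **Finding the channel:** I felt along the sheet with closed fingertips while the post was still on the bench. Matching the stiffness on both sides put the channel's centre line about 48.5 mm left of the stand's middle; the pairs gave 47 to 49.5 mm. A firm push there gave 10.6 N on average (11.5 N peak) with about 0.2 mm of give.
- **Placing the post:** I took the tube just below the cap, turned it by about 9° to line the foot plate up front to back, and lowered it there. Touchdown came at the full sheet height, so it did not sink. The load on the sheet was then about 15 N.
- **Last checks:** The top of the post lies within about 1.5 mm of the target. The tube's surface drifted about 1 mm over 60 mm of height along the side-to-side axis and in the unobstructed part of the front-to-back axis, so there is no visible lean. The bystanders I could see had not moved.
- **Checks that failed or disagreed:**
  - After release, my foot-plate outlines from depth gave no usable fit, because the stand top read several mm too high and the tube hid part of the plate. The plate's position and yaw (-10.9°, against -10.3° for the stand) therefore come from the picture taken just before lowering.
  - The gripper hid the upper part of the tube in the last side picture, so the top of the lean check is less certain.
  - In the last top picture the arm hid the foot, so only the side view shows it undisturbed.

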